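Set the shooting board's fence to the red 30 degree mark

ROBOT

A 7-joint arm with a two-finger parallel gripper is mounted at the origin on a cart in front of the work surface, level with it; the furniture and walls round the work are solid. World frame = base frame: x ahead of the robot, y to its left, z up, the work surface at z = 0. Lengths are in m, angles in degrees, forces in N, time in s.
With the tool pointing down it reaches from about 0.35 to 0.9 m from the base axis. Payload 19.9 kg.
Tool frame: the origin (TCP) lies between the finger pads; the fingertips stand 14 mm ahead of it and the grasp point (between the pads) lies 5 mm behind it; z points along the fingers, y is the line along which they close (so a half turn about z gives the same grasp; the last joint's range is limited). The gripper opens to 94 mm and grips with 3 to 60 N. Pads are 16 mm wide; open, the fingers measure 119 mm over their backs; the gripper's body (75 mm by 177 mm) begins 78 mm behind the grasp point.
Start: joints at [69.013, 23.915, -0.59, 92.452, 0.269, 63.638, -3.037], TCP at [0.199, -0.592, 0.188] pointing down, gripper open.
Joint ranges: [-161.28, 161.28], [-22.2, 115.67], [-73.04, 71.86], [3.21, 147.25], [-68.34, 248.33], [10.77, 114.83], [-161.83, 161.83]. Speed limits (degrees/s): [108.29, 108.29, 136.94, 136.94, 172.46, 172.46, 172.46].

INTERFACE

Orientations are given as a 3x3 rotation matrix whose columns are the frame's x, y, z axes.
In Python, from plant import robot gives the robot as it stands.
- The arm moves only by the shell command python3 -m jog 'ROWS' [FORCE]. ROWS is JSON, a list that holds one entry, the list of rows, each a list of 7 numbers: the shift along the world's x, y, z as a fraction of full scale, then the turn, a rotation vector about the world's x, y, z as a fraction of full scale, then the closure, from -1 (fully open) to 1 (shut). A call has 1 to 5 rows; each row is the pose to reach, as a shift and turn from the pose commanded when the call began; what a row does not reach only later rows make up. Full scale, the value 1, is 60 cm for a shift and 60 degrees for a turn. A row lasts 1/8 s, in which the tool goes at most 62.5 mm and 10.7 degrees, less where a joint would pass 70% of its speed; a pose out of reach is approached as far as the arm can. A call with a number of a shift or a turn outside -1 to 1 is refused whole. A call with a gripper value outside its range is refused whole. The fingers move at their own pace and stop on an object; FORCE is the grip in N (left out, the last holds). Time passes only in rows, so rows that repeat a pose let the fingers close. It gives the time, the measured TCP pose, the force, the opening and the grip force at its end, in the units of the state.
- robot.get_obs(): the state, without advancing time (a new reading comes with each control period).
- robot.read_camera(name): name is "side" or "top"; returns (picture, depth): 400x640x3 uint8, red, green, blue; 400x640 float32, m along the optical axis (not along the pixel's ray), 0 where there is no reading.
- robot.camera_params(name): a dict with "fx", "fy", "cx", "cy" (pixels), "distortion" ([k1, k2, p1, p2, k3] as OpenCV has them; the pictures are not rectified), "pose" (4x4, takes a point from camera to world coordinates). Camera axes: x right, y down, z forward; pixel columns grow to the right and rows downward; lengths in m; the calibration is good to about 2 mm. A picture is of the moment at which its call begins. camera_params takes no time and is no camera call.
- robot.close_job(): hands the job in; it is judged then, once.
The state is a dict: "t": time; "joint_positions": joint angles; "joint_velocities": joint speeds; "joint_efforts": joint torques, N m; "position": TCP position; "eef_rot": TCP orientation; "ft_force": force on the tool from outside, world axes, zero at the start; "torque": the same for the moment, N m; "opening": finger opening in m; "grip_force": force on a finger pad.
Only numpy, scipy, OpenCV 4.12 (cv2) and the standard library are available. Lean on these libraries where they do the work, as an engineer would, in place of code of your own. Each camera call takes 0.05 s, during which the arm holds its last target. There are 200 camera calls.

TASK

The next parts are for a hexagonal frame, so the shooting board's fence must stand at 30 degrees: slacken the ball-ended clamp lever on the fence, swing the fence until its brass pointer stands on the red mark of the graduated plate, and tighten the lever again. Turn the lever fully slack before you move the fence, and nip it up firmly but not with force: it is tight enough when the ball takes a pull of about 9 N, and at 15 N the board is crushed. The fence must still point at the red mark when you let go, and the plane and the offcut lying by must not be knocked about.

Things in the scene. Friction and masses are not known exactly. Their poses are not given: they have to be found in the camera images.
- fence (a joint): angle of the wooden fence about its upright pivot bolt, rad: 0 square to the plane's runway, growing anticlockwise seen from above (free end towards the robot); the red mark is 0.5236 (30 degrees); range -0.12 to 0.85. Slack, it drags with 0.7 N m (about 8 N at fence_grip) and stays where it is left
- lever (a joint): angle of the clamp lever about its screw, relative to the fence, rad, 0 to 3.0; clockwise from above tightens and makes it grow. Always slack below 0.85; bites somewhere from 0.88 to 2.12, which cannot be seen: the board is slightly cupped, so the bite differs each time and from one fence angle to another. It stays where let go
- lever_ball (a point): centre of the black ball, 22 mm across, on the clamp lever, 75 mm from the screw's axis, 98 mm above the bench; an 8 mm arm slopes down to the hub. Pull to turn it: about 1 N slack; past the bite some 2 N more per 0.1 rad; 7 to 12 N is tight, 15 N too much. Standing still it pushes back less than it took to move it, so judge the force while it moves
- clamp_axis (a point): the point on the clamp screw's upright axis level with the ball's centre; the axis is 155 mm from the fence's pivot and moves with the fence
- fence_grip (a point): a good place to hold the fence: on its centre line, 90 mm from the pivot axis, 44 mm above the bench. Dark hardwood bar 28 mm thick, 222 mm long, 35 mm high, its top 59 mm above the bench; the board under it is 22 mm thick. The pivot axis lies on the line from pointer_tip through fence_grip, 90 mm beyond fence_grip
- pointer_tip (a point): tip of the brass pointer on the fence's free end, 216 mm from the pivot axis, 26 mm above the bench
- red_mark (a point): the spot of the red line, on the grey graduated plate let into the board, at which pointer_tip must stand: same radius and height as the pointer's tip. The red line is 32 mm long and 3 mm wide; the black lines are 5 degrees apart, the longer ones 15 degrees
- board: the shooting board, pale wood 250 x 333 mm, 22 mm thick, screwed down; origin at the bench, x axis along the runway away from the robot, y axis to the left; the pivot is at x 75, y -70 mm
- shoe: the clamp's shoe, hidden in the slot under the fence; the lever draws it up against slot_lip
- slot_lip: the lip of the board's curved T-slot (hidden), which the shoe grips. Turning the ball with 7 N leaves about 35 N between shoe and lip, 9 N 45 N, 12 N 63 N
- plane: wooden hand plane, 226 x 70 x 45 mm, lying on its side in the runway on the right of the board, its top 80 mm above the bench; origin at the middle of its near end. Leave it
- offcut_dark: dark wood offcut 60 x 90 x 22 mm on the bench to the right of the board; origin under its middle. Leave it

How it is judged:
By the outcome, as a careful person would: the job done as asked, in the order asked, and still so for the second after the job is handed in, with the robot touching nothing.
It also fails if it takes over 61 s, if anything falls off the work surface, if the arm or the gripper's body presses on something with over 40 N, if the wrist force passes 120 N, or if a joint passes its speed limit or range.

## Working session

There is one attempt and no reset: what is moved stays moved. The work goes in short steps, Python scripts to look and compute and a shell command to move; the robot and the scene stay as the last step left them, time stands still between calls to the robot, and variables do not carry over. Pictures are saved under pics/ and viewed, at most 10 in all, crops included, and the job is handed in when it is done.

```bash
mkdir -p pics; ls; cat > h.py <<'E'
import numpy as np,cv2
from plant import robot
def cam(n):
    p=robot.camera_params(n);K=np.array([[p['fx'],0,p['cx']],[0,p['fy'],p['cy']],[0,0,1.]]);return K,np.array(p['distortion'],float),np.array(p['pose'])
def ray(n,uv):
    K,d,T=cam(n);u=cv2.undistortPoints(np.array(uv,float).reshape(-1,1,2),K,d).reshape(-1,2)
    return T[:3,3],np.c_[u,np.ones(len(u))]@T[:3,:3].T
def onz(n,uv,z):
    o,r=ray(n,uv);return o+r*((z-o[2])/r[:,2])[:,None]
def proj(n,P):
    K,d,T=cam(n);Ti=np.linalg.inv(T);return cv2.projectPoints(np.array(P,float).reshape(-1,1,3),cv2.Rodrigues(Ti[:3,:3])[0],Ti[:3,3],K,d)[0].reshape(-1,2)
def shot(n,f=None):
    im,dp=robot.read_camera(n)
    if f: cv2.imwrite('pics/'+f,im[:,:,::-1])
    return im,dp
E
python3 - <<'E'
from h import *
for n in ('top','side'):
    shot(n,n+'0.png'); print(n,robot.camera_params(n))
o=robot.get_obs(); print(o)
E
```

```text
pics
top {'fx': 461.23055604626114, 'fy': 461.23055604626114, 'cx': 323.19102439418566, 'cy': 196.39585542975493, 'distortion': array([-0.06867323,  0.        ,  0.        ,  0.        ,  0.        ]), 'pose': array([[ 0.0065648 , -0.98760263,  0.15683735,  0.2954125 ],
       [-0.99997445, -0.00692702, -0.00176304, -0.0499989 ],
       [ 0.0028276 , -0.15682177, -0.98762287,  1.15456349],
       [ 0.        ,  0.        ,  0.        ,  1.        ]])}
side {'fx': 402.3563590413944, 'fy': 402.3563590413944, 'cx': 323.88982674276724, 'cy': 208.0498949588911, 'distortion': array([-0.0990331,  0.       ,  0.       ,  0.       ,  0.       ]), 'pose': array([[ 0.9988832 , -0.02685446,  0.03887408,  0.43432171],
       [-0.04506255, -0.78880938,  0.61298379, -0.55059811],
       [ 0.01420289, -0.61405098, -0.78913857,  0.76701822],
       [ 0.        ,  0.        ,  0.        ,  1.        ]])}
{'t': 0.1, 'joint_positions': array([69.01256531, 23.94326485, -0.59110706, 92.47989368,  0.27082012,
       63.63838312, -3.03792041]), 'joint_velocities': array([ 0.03629958, -0.08140034,  0.08753806, -0.12911791, -0.07489525,
       -0.04227522,  0.02784294]), 'joint_efforts': array([ 1.65659432e-03, -8.52581692e+01,  6.40952457e-01, -4.26695681e+01,
       -4.88462497e-02,  1.62701088e-02,  1.38658520e-04]), 'position': array([ 0.19933003, -0.59200391,  0.18751855]), 'eef_rot': array([[ 9.47711223e-01,  3.19128897e-01, -4.30252094e-04],
       [ 3.19129171e-01, -9.47710743e-01,  9.58924265e-04],
       [-1.01734089e-04, -1.04608928e-03, -9.99999448e-01]]), 'ft_force': array([ 0.97468398, -0.15464955,  0.16391114]), 'torque': array([0.02207026, 0.01547235, 0.07789023]), 'grip_force': 0.0, 'opening': 0.09369251600717829}
```

View pics/top0.png

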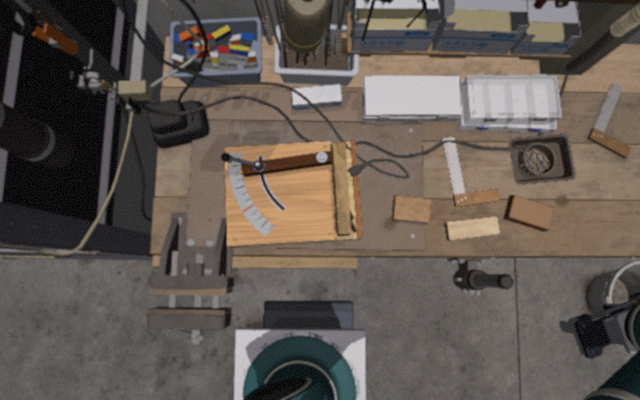

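View pics/side0.png

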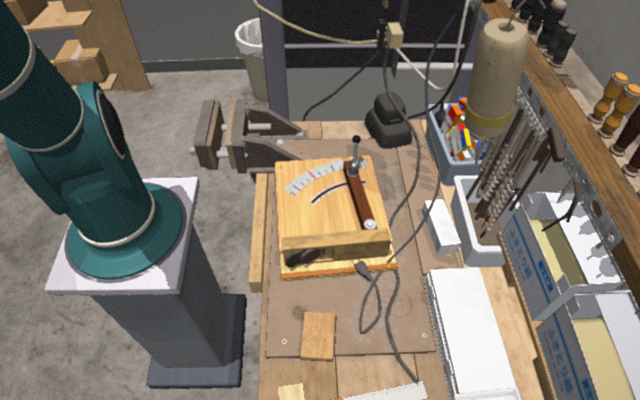

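The top view shows the fence running from its pivot bolt at about (321,157) to a free end near (243,166), with the lever ball at about (226,156). The red mark is around (248,210). I'll enlarge both views.

```bash
python3 - <<'E'
from h import *
a=cv2.imread('pics/top0.png')[135:255,210:370];b=cv2.imread('pics/side0.png')[125:275,265:405]
cv2.imwrite('pics/c1.png',cv2.resize(a,None,fx=5,fy=5,interpolation=cv2.INTER_CUBIC))
cv2.imwrite('pics/c2.png',cv2.resize(b,None,fx=4,fy=4,interpolation=cv2.INTER_CUBIC))
E
```

```text
(no output)
```

View pics/c1.png

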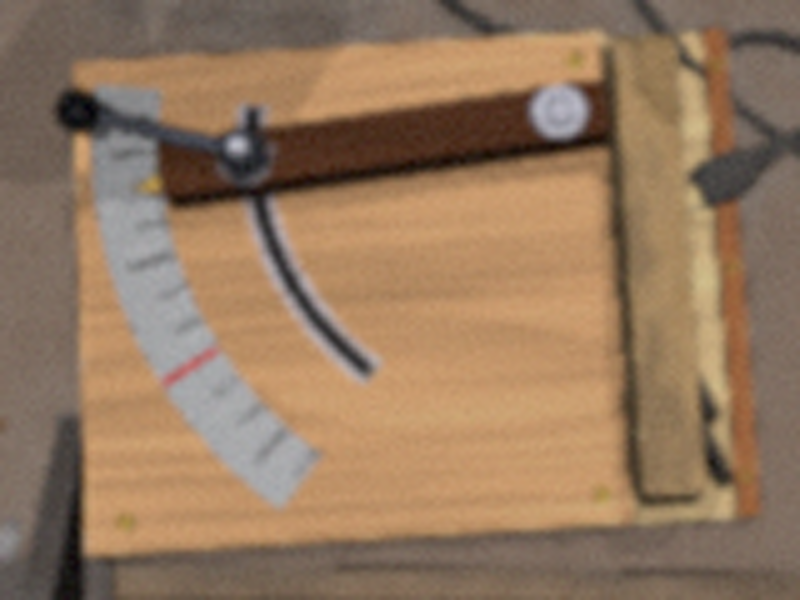

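View pics/c2.png

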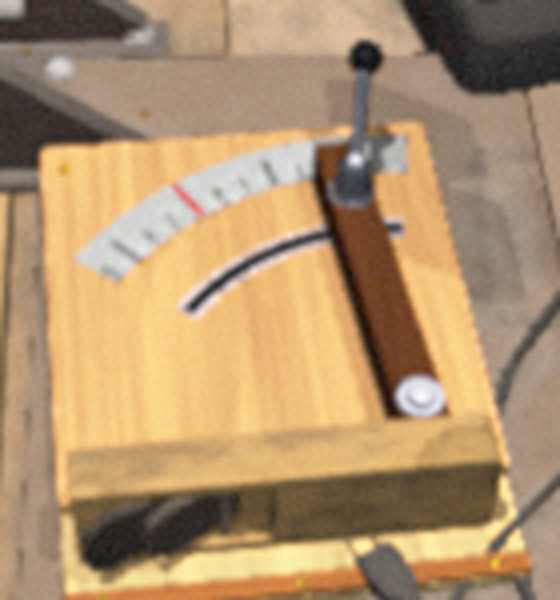

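The crops show these features:

| Feature | Top crop | Side crop |
|---|---|---|
| Ball | (77,110) | (366,57) |
| Hub nut | (240,150) | (356,160) |
| Pivot bolt | (559,110) | (419,395) |
| Brass pointer tip | (142,186) | not visible |
| Red line | (164,383) to (216,352) | (178,185) to (202,213) |

Next I'll work out their positions in the world frame.

```bash
python3 - <<'E'
from h import *
T=lambda u,v:(210+(u+.5)/5-.5,135+(v+.5)/5-.5)
S=lambda u,v:(265+(u+.5)/4-.5,125+(v+.5)/4-.5)
def tri(t,s):
    o1,r1=ray('top',[t]);o2,r2=ray('side',[s]);A=np.c_[r1[0],-r2[0]];k=np.linalg.lstsq(A,o2-o1,rcond=None)[0]
    p,q=o1+k[0]*r1[0],o2+k[1]*r2[0];return (p+q)/2,np.linalg.norm(p-q)
np.set_printoptions(precision=4,suppress=True)
print('ball',tri(T(77,110),S(366,57)),onz('top',[T(77,110)],.098),onz('side',[S(366,57)],.098))
print('hub',tri(T(240,147),S(356,158)))
print('bolt',tri(T(559,110),S(419,395)))
pt=onz('top',[T(142,186)],.026)[0];print('ptr',pt)
rt=onz('top',[T(164,383),T(216,352)],.024);rs=onz('side',[S(178,185),S(202,213)],.024);print('red',rt,rs)
b=tri(T(559,110),S(419,395))[0]
print('r',np.linalg.norm((pt-b)[:2]))
for P in (pt,rt.mean(0),rs.mean(0)):
    d=P-b;print(np.degrees(np.arctan2(d[1],d[0])),np.hypot(*d[:2]))
# board edges
print(onz('top',[T(75,60),T(85,555)],.022))
E
```

```text
ball (array([0.5561, 0.1802, 0.0985]), np.float64(0.0007954612340796667)) [[0.5566 0.1804 0.098 ]] [[0.5558 0.1806 0.098 ]]
hub (array([0.5423, 0.1042, 0.0884]), np.float64(0.0018842631583667136))
bolt (array([ 0.5666, -0.047 ,  0.0605]), np.float64(0.0014512819120072477))
ptr [0.5355 0.1617 0.026 ]
red [[0.4365 0.1476 0.024 ]
 [0.4521 0.1222 0.024 ]] [[0.4391 0.1465 0.024 ]
 [0.4534 0.1222 0.024 ]]
r 0.2109967449777757
98.46667748972725 0.21099674497777574
123.90225780562582 0.21916806815870882
123.55651853482154 0.21765914623977264
[[0.6015 0.1991 0.022 ]
 [0.3514 0.1841 0.022 ]]
```

```bash
python3 -m jog '[[[0.04,0.09,0.05,0,0,0.1,-1],[0.08,0.18,0.07,0,0,0.2,-1],[0.12,0.27,0.07,0,0,0.3,-1],[0.16,0.36,0.07,0,0,0.4,-1],[0.20,0.45,0.07,0,0,0.5,-1]]]' 20
```

```text
t: 0.72
position: [0.3198, -0.3204, 0.23]
eef_rot: [[0.659, 0.752, -0.0], [0.752, -0.659, -0.0], [-0.0, -0.0, -1.0]]
ft_force: [0.8, -0.6, 0.2]
opening: 0.0941
grip_force: 0.0
```

```bash
python3 -m jog '[[[0.04,0.085,0,0,0,0.1,-0.6],[0.08,0.17,0,0,0,0.2,-0.6],[0.12,0.255,0,0,0,0.3,-0.6],[0.16,0.34,0,0,0,0.4,-0.6],[0.20,0.42,0,0,0,0.53,-0.6]]]'
python3 -m jog '[[[0.04,0.085,0,0,0,0,-0.2],[0.08,0.17,-0.02,0,0,0,-0.2],[0.12,0.255,-0.04,0,0,0,-0.2],[0.16,0.34,-0.06,0,0,0,-0.2],[0.195,0.416,-0.08,0,0,0,-0.2]]]'
python3 - <<'E'
from h import *
a=shot('top')[0][120:220,190:350,::-1];b=shot('side')[0][95:195,275:435,::-1]
cv2.imwrite('pics/v1.png',cv2.resize(np.vstack([a,b]),None,fx=3,fy=3,interpolation=cv2.INTER_CUBIC))
o=robot.get_obs();print(o['position'],o['ft_force'],o['opening'],o['joint_positions'])
E
```

```text
t: 1.35
position: [0.4398, -0.0685, 0.2301]
eef_rot: [[0.163, 0.987, 0.0], [0.987, -0.163, -0.0], [-0.0, 0.0, -1.0]]
ft_force: [1.3, -0.7, -0.5]
opening: 0.075
grip_force: 0.0
t: 1.98
position: [0.5569, 0.1811, 0.1812]
eef_rot: [[0.167, 0.986, -0.001], [0.986, -0.167, 0.0], [-0.0, -0.001, -1.0]]
ft_force: [1.3, -1.4, 1.2]
opening: 0.0562
grip_force: 0.0
[0.55596604 0.18433461 0.180185  ] [-1.77125059 -0.71383849  0.45496505] 0.05615075650289188 [  8.93754421  24.97239245 -39.29663518  97.59983249  17.14005085
  63.71542088 -44.72202203]
```

View pics/v1.png

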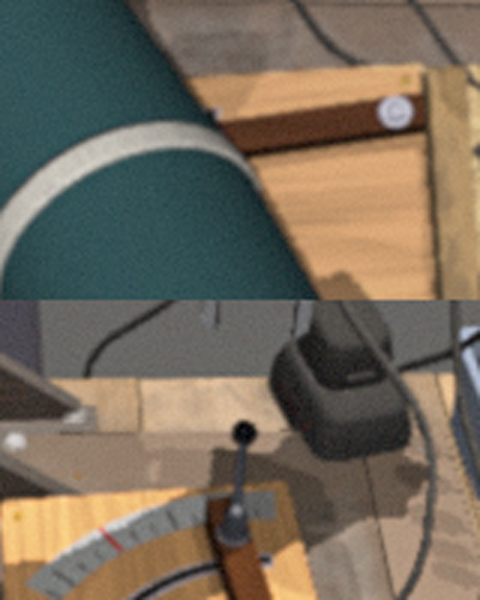

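The pads stand above the ball, which is at side-crop (245,433) with nothing in the way. I'll descend and grip it.

```bash
python3 -m jog '[[[0,0,-0.04,0,0,0,-0.2],[0,0,-0.08,0,0,0,-0.2],[0,0,-0.12,0,0,0,-0.2],[0,0,-0.1475,0,0,0,-0.2],[0,0,-0.1475,0,0,0,-0.2]]]'
python3 -m jog '[[[0,0,0,0,0,0,1],[0,0,0,0,0,0,1],[0,0,0,0,0,0,1],[0,0,0,0,0,0,1],[0,0,0,0,0,0,1]]]' 20
python3 - <<'E'
from h import *
b=shot('side')[0][75:225,275:435,::-1]
cv2.imwrite('pics/v2.png',cv2.resize(b,None,fx=3,fy=3,interpolation=cv2.INTER_CUBIC))
o=robot.get_obs();print(o['position'],o['ft_force'],o['opening'],o['grip_force'])
E
```

```text
t: 2.7
position: [0.5559, 0.1789, 0.0927]
eef_rot: [[0.167, 0.986, -0.002], [0.986, -0.167, -0.0], [-0.001, -0.002, -1.0]]
ft_force: [-0.7, 0.5, 0.9]
opening: 0.0566
grip_force: 0.0
t: 3.32
position: [0.5565, 0.1793, 0.0936]
eef_rot: [[0.167, 0.986, 0.0], [0.986, -0.167, -0.0], [-0.0, 0.0, -1.0]]
ft_force: [-0.9, -0.6, -0.4]
opening: 0.0097
grip_force: 0.0
[0.55644239 0.1793002  0.09355981] [ 0.14042119 -0.96553679  0.17822949] 0.005951972187309371 0.0
```

View pics/v2.png

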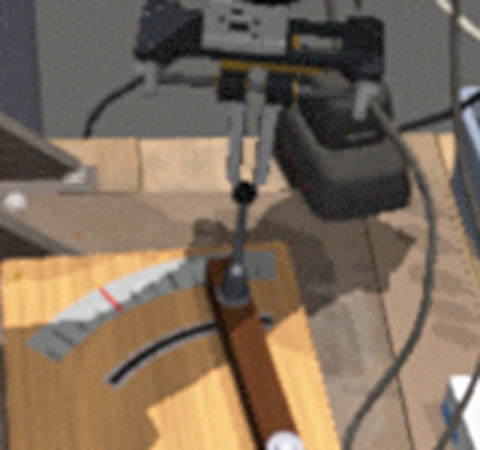

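```bash
python3 - <<'E'
from h import *
np.set_printoptions(precision=4,suppress=True)
print(proj('side',[[.5563,.1796,z] for z in (.0795,.0935,.098,.11,.13,.15)]))
im,d=shot('side');a=shot('top')[0]
print(d[100:150:3,346:368:2])
print(robot.get_obs()['opening'])
# ball blob
g=im.max(2);m=(g<50).astype('uint8');m[:120]=0;m[150:]=0;m[:,:345]=0;m[:,370:]=0
print(cv2.connectedComponentsWithStats(m)[2:])
cv2.imwrite('pics/v3.png',cv2.resize(im[95:160,325:395,::-1],None,fx=8,fy=8,interpolation=cv2.INTER_CUBIC))
E
```

```text
[[355.81   144.7151]
 [356.2379 140.5232]
 [356.3773 139.1567]
 [356.7534 135.4665]
 [357.3948 129.1624]
 [358.0551 122.6593]]
[[0.8678 0.8558 0.8583 0.8586 0.8563 0.8567 0.8623 1.2063 0.8626 0.8581
  0.8577]
 [0.8659 0.8594 0.8598 0.8576 0.8568 0.8554 0.8604 0.8611 0.8576 0.8524
  0.8536]
 [1.2219 0.8674 0.864  0.8639 0.8636 0.8641 1.2252 1.2214 0.8599 0.8623
  0.8636]
 [1.2324 1.2276 1.2299 1.2302 0.9004 0.8999 1.2264 1.2293 0.8666 0.8653
  0.8671]
 [1.2422 1.242  1.2389 0.907  0.9077 0.9065 1.2388 1.24   0.9031 0.9021
  1.2422]
 [1.2493 1.2465 1.2499 0.9113 0.9136 0.9116 1.2513 0.9165 0.9097 0.9111
  1.1579]
 [1.2552 1.2605 1.261  0.9193 0.9178 0.917  1.26   0.9184 0.9172 0.9158
  1.1572]
 [1.1915 1.1914 1.1958 0.9263 0.9278 0.9264 1.1935 0.924  0.9229 0.9223
  1.1592]
 [1.1823 1.1813 1.1839 0.9344 0.9288 0.9346 1.1894 0.9312 0.931  0.9289
  1.1621]
 [1.1766 1.1767 1.1754 0.942  0.9408 0.9422 1.1757 0.9364 0.9394 1.1806
  1.1674]
 [1.1667 1.1692 1.166  0.9483 0.9511 1.1752 1.1703 0.9462 0.9436 1.168
  1.1691]
 [1.1611 1.1582 1.16   0.9535 0.9573 1.1657 0.9522 0.952  0.9517 1.1603
  1.16  ]
 [1.154  1.1524 1.1506 1.1506 0.9593 0.9686 0.9659 0.9583 1.1523 1.1544
  1.1605]
 [1.1219 1.1203 1.1186 0.9771 0.9698 0.9685 0.9694 0.9756 1.1281 1.1242
  1.1211]
 [1.1125 1.1144 1.1159 1.1153 0.9735 0.9713 0.9737 1.1135 1.1155 1.1165
  1.117 ]
 [1.1093 1.1055 1.1093 0.     0.9704 0.9694 1.1076 1.1098 1.1065 1.1081
  1.109 ]
 [1.0979 1.1015 1.1027 1.0987 0.9705 0.9715 1.1019 1.1024 1.1041 1.0996
  1.0998]]
0.0008163920855754365
(array([[     0,      0,    640,    400, 255929],
       [   366,    120,      4,     11,     35],
       [   353,    136,      7,      7,     36]], dtype=int32), array([[319.4883, 199.5188],
       [367.7429, 124.0857],
       [356.0278, 139.0833]]))
```

View pics/v3.png

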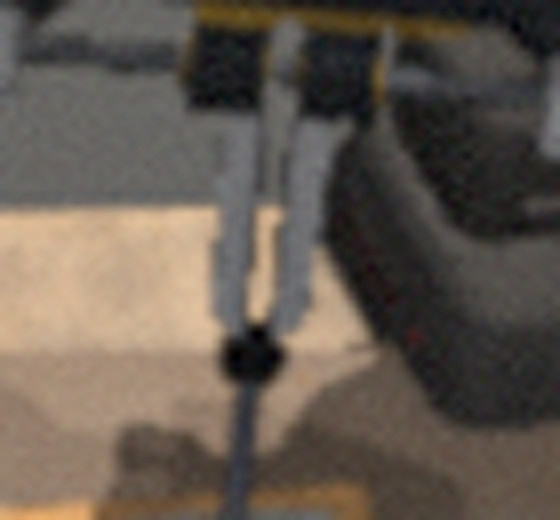

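```bash
python3 - <<'E'
from h import *
np.set_printoptions(precision=4,suppress=True)
im,d=shot('side');K,_,T=cam('side')
for u,v in [(353,127),(362,127),(353,133),(361,133),(356,138),(356,139),(356,140),(355,148)]:
    o,r=ray('side',[(u,v)]);print(u,v,d[v,u],o+r[0]*d[v,u])
o=robot.get_obs();print(o['position'],o['opening'],o['eef_rot'][:,2])
E
```

```text
353 127 0.94152796 [0.5444 0.1738 0.142 ]
362 127 0.9361857 [0.5648 0.1688 0.1459]
353 133 0.955573 [0.5456 0.1732 0.1238]
361 133 0.95314395 [0.5644 0.1705 0.1258]
356 138 0.9699964 [0.5542 0.1742 0.1067]
356 139 0.9668188 [0.5537 0.1699 0.1074]
356 140 0.969539 [0.554  0.17   0.1041]
355 148 0.96873796 [0.5509 0.1542 0.0926]
[0.5564 0.1793 0.0935] 0.0002630703866634131 [-0.0001 -0.     -1.    ]
```

```bash
python3 -m jog '[[[0,0,0,0,0,0,-0.2],[0,0,0,0,0,0,-0.2],[0,0,0,0,0,0,-0.2],[0,0,0,0,0,0,-0.2]]]' 20; python3 - <<'E'
from h import *
im,d=shot('side')
for v in range(110,160,2): print(v,''.join('#' if 0.5<x<1.03 else '.' for x in d[v,330:385]))
for v in range(124,150,3):
    u=np.where((d[v,330:385]<1.03)&(d[v,330:385]>.5))[0]+330
    if len(u):
        for k in (u[0]+1,u[-1]-1):
            o,r=ray('side',[(k,v)]);print(v,k,(o+r[0]*d[v,k]).round(4))
o=robot.get_obs();print(o['position'],o['opening'])
E
```

```text
t: 4.03
position: [0.5564, 0.1793, 0.0935]
eef_rot: [[0.167, 0.986, -0.0], [0.986, -0.167, -0.0], [-0.0, -0.0, -1.0]]
ft_force: [-0.1, 0.5, 0.1]
opening: 0.037
grip_force: 0.0
110 ................#####.................###########......
112 ................#####.................#####............
114 ...............######................######............
116 ...............######................######............
118 ...............######................#####.............
120 ...............######................#####.............
122 ...............#####................######.............
124 ...............#####................######.............
126 ...............#####................#####..............
128 ...............#####................#####..............
130 ..............######...............######..............
132 ..............######...............#####...............
134 ...............####................#####...............
136 .................##....#######.....####................
138 ......................#########....#...................
140 ....................
[... 488 characters left out ...]
...........................
158 ......................####.............................
124 346 [0.5275 0.1753 0.1502]
124 370 [0.5826 0.1676 0.1556]
127 346 [0.5279 0.1745 0.1417]
127 369 [0.5804 0.1641 0.1496]
130 345 [0.5263 0.1759 0.1312]
130 369 [0.5816 0.1657 0.139 ]
133 345 [0.527  0.1777 0.1202]
133 368 [0.58   0.1648 0.1305]
136 348 [0.5345 0.1757 0.1123]
136 367 [0.5788 0.1662 0.1199]
139 353 [0.5469 0.1727 0.105 ]
139 359 [0.5618 0.1742 0.1034]
142 354 [0.5496 0.1699 0.0977]
142 358 [0.5597 0.1716 0.096 ]
145 355 [0.5512 0.1602 0.0968]
145 355 [0.5512 0.1602 0.0968]
148 355 [0.5513 0.1567 0.0903]
148 355 [0.5513 0.1567 0.0903]
[0.55645257 0.17931151 0.09354423] 0.04098695727533923
```

The depth readings put the fingertips at about z 0.11, just above the ball, so the fingers closed over its top. I'll lower them 26 mm while open, then close.

```bash
python3 -m jog '[[[0,0,-0.015,0,0,0,-0.2],[0,0,-0.03,0,0,0,-0.2],[0,0,-0.043,0,0,0,-0.2],[0,0,-0.043,0,0,0,-0.2]]]' 20; python3 - <<'E'
from h import *
im,d=shot('side')
for v in range(124,160,2): print(v,''.join('#' if 0.5<x<1.03 else '.' for x in d[v,330:385]))
E
python3 -m jog '[[[0,0,0,0,0,0,1],[0,0,0,0,0,0,1],[0,0,0,0,0,0,1],[0,0,0,0,0,0,1],[0,0,0,0,0,0,1]]]' 20
```

```text
t: 4.58
position: [0.556, 0.1792, 0.0669]
eef_rot: [[0.167, 0.986, -0.001], [0.986, -0.167, -0.0], [-0.0, -0.001, -1.0]]
ft_force: [1.1, 0.4, -0.5]
opening: 0.0562
grip_force: 0.0
124 ..........######........................######.........
126 ..........######........................#####..........
128 ..........######.......................######..........
130 ..........######.......................######..........
132 ..........#####........................######..........
134 ..........#####........................#####...........
136 ..........#####........#######........######...........
138 ..........#####.......#########.......######...........
140 ..........#####.......#########.......#####............
142 ...........####........#######........#####............
144 .............#..........###..........######............
146 ........................###..........###...............
148 ........................###............................
150 .......................####............................
152 .......................####............................
154 .......................###.............................
156 .......................###.............................
158 ......................####.............................
t: 5.25
position: [0.556, 0.1795, 0.0677]
eef_rot: [[0.166, 0.986, -0.001], [0.986, -0.166, -0.0], [-0.0, -0.001, -1.0]]
ft_force: [-4.9, -0.0, 3.6]
opening: 0.0205
grip_force: 20.0
```

Gripped: the opening is 20.5 mm at 20 N. I'll write a helper that computes the arc rows.

```bash
cat > arc.py <<'E'
import sys,numpy as np
# arc.py R phi0 step n : rows about centre, radius R m, start direction phi0 deg
R,p,s,n=map(float,sys.argv[1:5])
a=np.radians(p)
for k in range(1,int(n)+1):
    b=np.radians(p+k*s);print(np.round([R*(np.cos(b)-np.cos(a))/.6,R*(np.sin(b)-np.sin(a))/.6,k*s/60],4))
E
python3 arc.py .075 80.8 6 5; python3 arc.py .075 110.8 8 5;python3 arc.py .075 150.8 8 5
```

```text
[-0.013   0.0014  0.1   ]
[-0.0261  0.0015  0.2   ]
[-3.91e-02  1.00e-04  3.00e-01]
[-0.0519 -0.0025  0.4   ]
[-0.0644 -0.0065  0.5   ]
[-0.0158 -0.0073  0.1333]
[-0.0305 -0.0168  0.2667]
[-0.0437 -0.0282  0.4   ]
[-0.0552 -0.0413  0.5333]
[-0.0647 -0.0559  0.6667]
[-0.0074 -0.0158  0.1333]
[-0.0126 -0.0324  0.2667]
[-0.0154 -0.0497  0.4   ]
[-0.0157 -0.0671  0.5333]
[-0.0137 -0.0844  0.6667]
```

```bash
python3 -m jog '[[[-0.013,0.0014,0,0,0,0.1,1],[-0.026,0.0015,0,0,0,0.2,1],[-0.039,0,0,0,0,0.3,1],[-0.052,-0.0025,0,0,0,0.4,1],[-0.0644,-0.0065,0,0,0,0.5,1]]]' 20
```

```text
t: 5.88
position: [0.518, 0.1762, 0.0683]
eef_rot: [[-0.352, 0.936, 0.001], [0.936, 0.352, 0.001], [0.001, 0.002, -1.0]]
ft_force: [-1.3, 3.1, 7.0]
opening: 0.0207
grip_force: 20.0
```

```bash
python3 -m jog '[[[-0.0158,-0.0073,0,0,0,0.1333,1],[-0.0305,-0.0168,0,0,0,0.2667,1],[-0.0437,-0.0282,0,0,0,0.4,1],[-0.0552,-0.0413,0,0,0,0.5333,1],[-0.0647,-0.0559,0,0,0,0.6667,1]]]' 20
python3 - <<'E'
from h import *
im,d=shot('side','s3.png');t,_=shot('top','t3.png')
o=robot.get_obs();print(o['position'],o['ft_force'],o['opening'],o['joint_positions'])
E
```

```text
t: 6.5
position: [0.4786, 0.1432, 0.0683]
eef_rot: [[-0.873, 0.489, 0.001], [0.489, 0.873, 0.002], [0.0, 0.002, -1.0]]
ft_force: [-6.1, 6.0, 9.2]
opening: 0.0206
grip_force: 20.0
[0.47864198 0.14230631 0.06817858] [-5.0834241   4.33400672  8.54270248] 0.020754250411175637 [ 23.75731779  30.49230042 -54.32236796 114.73878821  32.00493073
  50.93812411  12.77238384]
```

```bash
python3 -m jog '[[[-0.0095,-0.0145,0.002,0,0,0.1333,1],[-0.0146,-0.0310,0.002,0,0,0.2667,1],[-0.0174,-0.0485,0.002,0,0,0.4,1],[-0.0177,-0.0665,0.002,0,0,0.5333,1]]]' 20
python3 - <<'E'
from h import *
o=robot.get_obs();p=np.radians(182.8);f=o['ft_force'];print('rad',f[:2]@[np.cos(p),np.sin(p)],'tan',f[:2]@[-np.sin(p),np.cos(p)],f)
E
```

```text
t: 7.1
position: [0.4676, 0.1019, 0.0687]
eef_rot: [[-0.999, -0.047, -0.001], [-0.047, 0.999, 0.0], [0.001, 0.0, -1.0]]
ft_force: [-3.6, 3.8, -3.4]
opening: 0.0206
grip_force: 20.0
rad 3.432330233743117 tan -3.957081326134359 [-3.62153501  3.78468857 -3.36143014]
```

```bash
python3 arc.py .0755 182.8 4 3; python3 -m jog '[[[0.001,-0.0087,0,0,0,0.0667,1],[0.0022,-0.0174,0,0,0,0.1333,1]]]' 20; python3 - <<'E'
from h import *
o=robot.get_obs();p=np.radians(190.8);f=o['ft_force'];print('rad',f[:2]@[np.cos(p),np.sin(p)],'tan',f[:2]@[-np.sin(p),np.cos(p)],f,o['position'])
E
```

```text
[ 0.0007 -0.0088  0.0667]
[ 0.0021 -0.0174  0.1333]
[ 0.004 -0.026  0.2  ]
t: 7.35
position: [0.4689, 0.0914, 0.0686]
eef_rot: [[-0.983, -0.183, -0.001], [-0.183, 0.983, 0.0], [0.001, 0.0, -1.0]]
ft_force: [-4.7, 2.7, -1.5]
opening: 0.0204
grip_force: 20.0
rad 4.09434266102256 tan -3.5415258232061992 [-4.68543636  2.71159235 -1.54766189] [0.4688793  0.09140787 0.06862117]
```

```bash
python3 arc.py .075 190.8 4 3; python3 -m jog '[[[0.0017,-0.0086,0,0,0,0.0667,1],[0.004,-0.017,0,0,0,0.1333,1]]]' 20; python3 - <<'E'
from h import *
im,d=shot('side','s4.png')
o=robot.get_obs();p=np.radians(198.8);f=o['ft_force'];print('rad',f[:2]@[np.cos(p),np.sin(p)],'tan',f[:2]@[-np.sin(p),np.cos(p)],f,o['position'])
cv2.imwrite('pics/v4.png',cv2.resize(im[105:235,265:405,::-1],None,fx=4,fy=4,interpolation=cv2.INTER_CUBIC))
E
```

```text
[ 0.0019 -0.0085  0.0667]
[ 0.0045 -0.0169  0.1333]
[ 0.0076 -0.025   0.2   ]
t: 7.6
position: [0.4714, 0.0812, 0.0686]
eef_rot: [[-0.948, -0.318, -0.001], [-0.318, 0.948, -0.0], [0.001, 0.0, -1.0]]
ft_force: [-4.4, 0.9, -1.9]
opening: 0.0208
grip_force: 20.0
rad 5.156712923659949 tan -1.173087215490003 [-5.25964424 -0.55132953  1.03431115] [0.47156981 0.08050736 0.0685208 ]
```

View pics/v4.png

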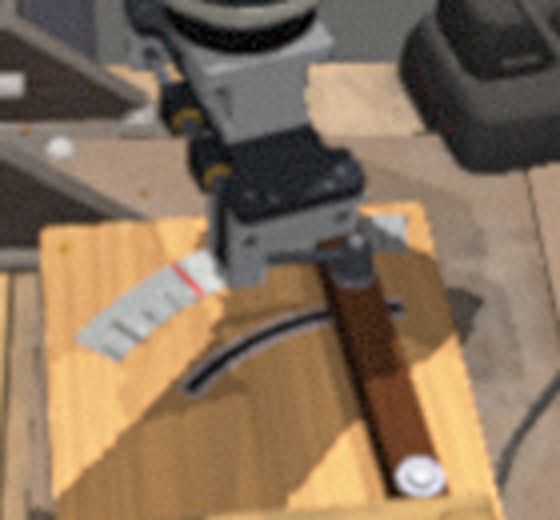

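The fence hasn't moved, and the lever now points towards the robot with a slack feel. I'll keep turning to find the stop.

```bash
python3 arc.py .075 198.8 4 3; python3 -m jog '[[[0.003,-0.008,0,0,0,0.0667,1],[0.0065,-0.0158,0,0,0,0.1333,1],[0.0105,-0.0233,0,0,0,0.2,1]]]' 20; python3 - <<'E'
from h import *
shot('top')
o=robot.get_obs();p=np.radians(210.8);f=o['ft_force'];print('rad',f[:2]@[np.cos(p),np.sin(p)],'tan',f[:2]@[-np.sin(p),np.cos(p)],f,o['position'],o['joint_positions'][6])
E
```

```text
[ 0.0031 -0.0082  0.0667]
[ 0.0068 -0.0161  0.1333]
[ 0.011  -0.0237  0.2   ]
t: 8.02
position: [0.4753, 0.0729, 0.0687]
eef_rot: [[-0.859, -0.511, -0.003], [-0.511, 0.859, 0.007], [-0.001, 0.008, -1.0]]
ft_force: [-20.6, 34.8, -3.6]
opening: 0.0328
grip_force: 20.0
rad 0.781980424948145 tan -38.4288136731709 [-20.34888967  32.60840233  -0.90728051] [0.47553819 0.07227319 0.06858834] 72.62847865212838
```

That's the stop: the force jumped to 38 N, so the lever is at 0. I'll back off at once, release and rise.

```bash
python3 -m jog '[[[-0.008,0.0125,0,0,0,-0.1,1],[-0.009,0.014,0,0,0,-0.12,-0.2],[-0.009,0.014,0,0,0,-0.12,-0.2],[-0.009,0.014,0.05,0,0,-0.12,-0.2],[-0.009,0.014,0.12,0,0,-0.12,-0.2]]]' 20; python3 -m jog '[[[0.05,-0.1,0.05,0,0,-0.17,0],[0.1,-0.18,0.05,0,0,-0.34,0],[0.13,-0.21,0.05,0,0,-0.51,0]]]'; python3 - <<'E'
from h import *
im,d=shot('side','s5.png');t=shot('top','t5.png')[0]
o=robot.get_obs();print(o['position'],o['ft_force'],o['opening'],o['joint_positions'],o['eef_rot'])
g=im.max(2);m=(g<45).astype('uint8')
n,_,st,c=cv2.connectedComponentsWithStats(m[120:210,290:400])
for s,cc in zip(st[1:],c[1:]):
    if s[4]>8: print(s,cc+[290,120])
E
```

```text
t: 8.7
position: [0.4728, 0.0754, 0.1413]
eef_rot: [[-0.919, -0.394, -0.001], [-0.394, 0.919, 0.001], [0.001, 0.001, -1.0]]
ft_force: [1.0, -0.9, -0.0]
opening: 0.0553
grip_force: 0.0
t: 9.07
position: [0.5524, -0.0547, 0.1712]
eef_rot: [[-0.99, 0.139, 0.001], [0.139, 0.99, -0.001], [-0.001, -0.001, -1.0]]
ft_force: [-0.5, 1.3, -0.4]
opening: 0.0472
grip_force: 0.0
[ 0.55261943 -0.05360099  0.17084191] [-0.64649443  0.05548347  0.98570615] 0.046814102578627365 [ 48.32853258  29.38924761 -60.46393821 102.2020234   28.11824997
  65.09111525  60.78297994] [[-9.90465766e-01  1.37756599e-01  8.28337417e-04]
 [ 1.37756291e-01  9.90466067e-01 -4.18214996e-04]
 [-8.78051979e-04 -3.00118946e-04 -9.99999569e-01]]
[84  0 22  2 39] [384.28205128 120.43589744]
[104  16   6  11  33] [395.72727273 142.51515152]
[ 67  27  34  13 199] [369.03015075 152.25125628]
[103  33   4   5  15] [394.93333333 154.86666667]
[31 46  7  7 35] [323.71428571 169.31428571]
[ 66  48  43   7 120] [376.40833333 171.56666667]
[55 53  4 11 14] [346.35714286 178.42857143]
```

```bash
python3 -m jog '[[[0,0.04,0,0,0,-0.17,0],[0,0.08,0,0,0,-0.34,0],[0,0.12,0,0,0,-0.51,0],[0.001,0.158,0,0,0,-0.68,0],[0.001,0.158,0,0,0,-0.85,0]]]'; python3 -m jog '[[[0,0,-0.05,0,0,-0.17,0],[0,0,-0.1,0,0,-0.34,0],[0,0,-0.13,0,0,-0.378,0],[0,0,-0.13,0,0,-0.378,0]]]';python3 - <<'E'
from h import *
im,d=shot('side','s6.png')
o=robot.get_obs();print(o['position'],o['ft_force'],o['opening'],o['eef_rot'][:,1])
u,v=np.meshgrid(np.arange(330,390),np.arange(110,230));uv=np.c_[u.ravel(),v.ravel()]
og,r=ray('side',uv);P=(og+r*d[v,u].reshape(-1,1)).reshape(120,60,3)
m=P[:,:,2]>.07
for i in range(30,100,3): print(110+i,''.join('#' if x else '.' for x in m[i]))
print(proj('side',[[.5535,.042,.059],[.5666,-.047,.06],[.5445,.107,.085]]))
E
```

```text
t: 9.8
position: [0.5511, 0.047, 0.1711]
eef_rot: [[-0.524, 0.852, 0.0], [0.852, 0.524, 0.0], [0.0, 0.0, -1.0]]
ft_force: [0.5, -0.0, 0.6]
opening: 0.0469
grip_force: 0.0
t: 10.3
position: [0.5506, 0.045, 0.0921]
eef_rot: [[-0.158, 0.987, -0.002], [0.987, 0.158, 0.0], [0.0, -0.002, -1.0]]
ft_force: [-0.7, 0.2, 0.1]
opening: 0.047
grip_force: 0.0
[0.5512406  0.04506242 0.09308364] [-0.18394543 -0.42614393  0.16928078] 0.04719199337438292 [ 9.87366980e-01  1.58449090e-01 -5.77439267e-04]
140 #########################################...################
143 ##########################..................################
146 #########..################..###############################
149 ###....###############################.....#################
152 ###########################...............#########.........
155 ###............############............#..#########.........
158 ###............########...................########..........
161 ...............########..................#########..........
164 ..............##########.................########...........
167 ..............######
[... 338 characters left out ...]
...........................
185 ............................................................
188 ............................................................
191 ............................................................
194 ............................................................
197 ............................................................
200 ............................................................
203 ............................................................
206 ............................................................
209 ............................................................
[[359.58685468 192.48089684]
 [369.69878612 223.42013122]
 [353.93652221 164.34718713]]
```

```bash
python3 -m jog '[[[0.003,-0.004,-0.025,0,0,-0.01,0],[0.003,-0.004,-0.05,0,0,-0.01,0],[0.003,-0.004,-0.05,0,0,-0.01,0]]]';python3 - <<'E'
from h import *
im,d=shot('side','s7.png')
o=robot.get_obs();print(o['position'],o['ft_force'],o['opening'])
u,v=np.meshgrid(np.arange(330,390),np.arange(150,215));uv=np.c_[u.ravel(),v.ravel()]
og,r=ray('side',uv);P=(og+r*d[v,u].reshape(-1,1)).reshape(65,60,3)
for i in range(10,60,2): print(150+i,''.join('%x'%min(15,max(0,int(x*100))) for x in P[i,:,2]))
E
```

```text
t: 10.72
position: [0.5526, 0.042, 0.0617]
eef_rot: [[-0.145, 0.989, -0.002], [0.989, 0.145, 0.0], [0.0, -0.002, -1.0]]
ft_force: [-0.3, 0.1, 0.1]
opening: 0.0469
grip_force: 0.0
[0.5530176  0.04223575 0.06238897] [-0.50620015  0.2740046   0.15420916] 0.04691959715863577
160 ffffff222222ffffffffffffffffffffffffffffffffffffffffffffffff
162 fffffffffffffffffffffffffffffff22222222222eeffffffffffffffff
164 fffffffffffffffffffffffffff222222222222222eeeffffff000000000
166 fff222222222455fffffffffff8222222222222122defffeee0000000000
168 fff999988888888efffffff888722222222222222cddeeeeef0000000000
170 fff988888888877deeeefee777722222222222222ccddeddd00000000000
172 222222222222234cdeeeeed776652222222222222bcdcddddf0000000000
174 222222222222223cdddddd666666222222222222abccccccc0f000000000
176 222222222222223bcddcdc555555522222222121abbbcbbb000000000000
178 22222221222222abcccccc5555565512222222229abbbbbb000000000000
180 22222222222222aabbbbbb5655556522222222229aaaaaaa000000000000
182 222222222222229abbbbaa55555555522212222889999990000000000000
184 2222222222222299aaaaa565555555552222222289999992000000000000
186 222222222222222999999555555565555222222278888222000000000000
188 22222222222222229889955f555555555222222222222222200000000000
190 222222222222222222888555555555555522222222222222200000000000
192 222222122222222222233f55555555655552222221222222220000000000
194 222222222222222211223455655555555562122222222222220000000000
196 2222222222222222221223455555565f5565222222222222222000000000
198 22222221222f222222222335555555555556522222222222222000000000
200 222222222222222122211234555555555555552222222222222200000000
202 222222222222222222222223455656555555552222222222222200000000
204 222222222222222222222223455555555555555222222222221220000000
206 222222222222222222222222345555555555555522222122222f20000000
208 222222222222222222222222334555556555555522222222222222000000
```

```bash
python3 -m jog '[[[-0.002,0,-0.03,0,0,0,0],[-0.002,0,-0.06,0,0,0,0],[-0.002,0,-0.08,0,0,0,0],[-0.002,0,-0.08,0,0,0,0]]]'; python3 -m jog '[[[0,0,0,0,0,0,1],[0,0,0,0,0,0,1],[0,0,0,0,0,0,1],[0,0,0,0,0,0,1]]]' 25; python3 - <<'E'
from h import *
im,d=shot('side','s8.png');shot('top','t8.png')
o=robot.get_obs();print(o['position'],o['ft_force'],o['opening'],o['grip_force'],o['eef_rot'][:,1])
E
```

```text
t: 11.28
position: [0.5515, 0.0422, 0.0138]
eef_rot: [[-0.145, 0.989, -0.002], [0.989, 0.145, 0.0], [0.0, -0.002, -1.0]]
ft_force: [-0.2, -0.9, -0.2]
opening: 0.0474
grip_force: 0.0
t: 11.78
position: [0.5523, 0.0421, 0.0153]
eef_rot: [[-0.145, 0.989, 0.0], [0.989, 0.145, -0.0], [-0.0, 0.0, -1.0]]
ft_force: [-2.9, -0.5, 7.2]
opening: 0.0279
grip_force: 25.0
[0.55234104 0.04212032 0.01533739] [-2.29716947 -0.42528643  7.03565162] 0.027584845592976474 24.964190125465393 [9.89440784e-01 1.44937361e-01 3.09747549e-04]
```

```bash
python3 arc.py .0902 99.0 4.8 5
```

```text
[-0.0123 -0.0025  0.08  ]
[-0.0244 -0.006   0.16  ]
[-0.0362 -0.0105  0.24  ]
[-0.0475 -0.016   0.32  ]
[-0.0584 -0.0224  0.4   ]
```

```bash
python3 -m jog '[[[-0.0123,-0.0025,0.003,0,0,0.08,1],[-0.0244,-0.006,0.003,0,0,0.16,1],[-0.0362,-0.0105,0.003,0,0,0.24,1],[-0.0475,-0.016,0.003,0,0,0.32,1],[-0.0584,-0.0224,0.003,0,0,0.4,1]]]'; python3 - <<'E'
from h import *
im,d=shot('side','s9.png');t=shot('top','t9.png')[0]
o=robot.get_obs();print(o['position'],o['ft_force'],o['opening'],o['eef_rot'][:,1])
a=cv2.resize(im[125:225,265:395,::-1],None,fx=4.5,fy=4.5,interpolation=cv2.INTER_CUBIC)
b=cv2.resize(t[170:230,220:300,::-1],None,fx=2.6,fy=2.6,interpolation=cv2.INTER_CUBIC)
c=np.zeros((a.shape[0],a.shape[1]+b.shape[1],3),np.uint8);c[:,:a.shape[1]]=a;c[:b.shape[0],a.shape[1]:]=b
cv2.imwrite('pics/v5.png',c)
E
```

```text
t: 12.5
position: [0.5168, 0.0286, 0.0158]
eef_rot: [[-0.537, 0.844, -0.0], [0.844, 0.537, 0.001], [0.001, 0.0, -1.0]]
ft_force: [8.7, 1.6, -29.3]
opening: 0.028
grip_force: 25.0
[0.51587464 0.02800298 0.01578913] [ -0.26273641  -0.96498713 -20.73691573] 0.027941793839597245 [ 0.84430469  0.53586054 -0.00175092]
```

View pics/v5.png

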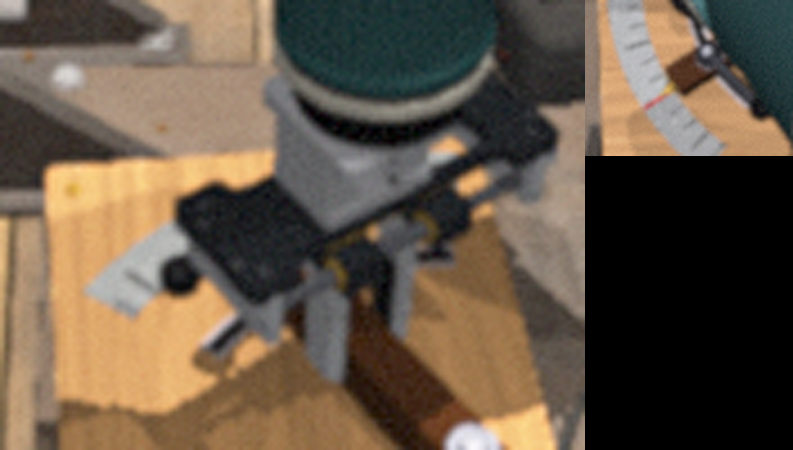

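The top inset shows the brass pointer about at the red line, near inset (668,90). I'll measure the angles numerically and relax the upward pull.

```bash
python3 -m jog '[[[0,0,-0.0025,0,0,0,1],[0,0,-0.0025,0,0,0,1]]]'; cat > meas.py <<'E'
from h import *
import sys
piv=np.array([.5666,-.047])
def ang(uv,z):
    P=onz('top',uv,z)[:,:2]-piv;return np.degrees(np.arctan2(P[:,1],P[:,0])),np.hypot(*P.T)
t=np.mean([shot('top')[0].astype(float) for _ in range(4)],0)
R,G,B=t[...,0],t[...,1],t[...,2]
win=np.zeros(R.shape,bool);win[150:245,222:300]=1
red=win&(R-np.maximum(G,B)>55)&(np.abs(G-B)<35)
v,u=np.where(red);a,r=ang(np.c_[u,v],.024);k=(r>.195)&(r<.245);w=(R-G)[v,u]*k
print('red n',k.sum(),'ang',(a*w).sum()/w.sum(),'r',(r*w).sum()/w.sum(),a[k].round(1),r[k].round(3))
br=win&(R-B>55)&(G-B>30);v,u=np.where(br);a,r=ang(np.c_[u,v],.026)
k=(r>.194)&(r<.222)&(abs(a-(float(sys.argv[1]) if len(sys.argv)>1 else 123))<5)
for x in zip(u[k],v[k],a[k].round(1),r[k].round(3),t[v[k],u[k]].round()): print(*x)
o=robot.get_obs();print(o['ft_force'],o['position'],o['eef_rot'][:,1])
E
python3 meas.py
```

```text
t: 12.85
position: [0.5173, 0.0288, 0.0156]
eef_rot: [[-0.533, 0.846, -0.0], [0.846, 0.533, -0.001], [-0.0, -0.0, -1.0]]
ft_force: [-4.9, -1.2, 3.5]
opening: 0.0279
grip_force: 25.0
red n 17 ang 123.73511572435002 r 0.2201006261052085 [123.4 123.8 123.2 123.6 124.  123.4 123.8 123.6 124.  123.5 123.8 124.2
 123.3 123.7 124.  123.9 124.2] [0.208 0.206 0.214 0.211 0.209 0.217 0.215 0.22  0.218 0.226 0.224 0.222
 0.231 0.229 0.227 0.233 0.23 ]
252 200 120.8 0.199 [124.  98.  63.]
253 200 121.2 0.197 [101.  74.  42.]
251 201 121.1 0.203 [170. 146. 107.]
252 201 121.5 0.201 [161. 129.  74.]
253 201 121.8 0.199 [136. 106.  57.]
250 202 121.4 0.206 [200. 179. 134.]
251 202 121.7 0.204 [202. 168.  99.]
252 202 122.1 0.202 [192. 154.  78.]
253 202 122.4 0.2 [162. 131.  69.]
254 202 122.8 0.198 [118.  90.  53.]
250 203 122.0 0.207 [211. 185. 112.]
251 203 122.3 0.205 [211. 176.  88.]
252 203 122.7 0.203 [197. 156.  78.]
253 203 123.1 0.201 [170. 134.  74.]
254 203 123.4 0.199 [131. 102.  64.]
249 204 122.2 0.211 [191. 171. 122.]
250 204 122.5 0.209 [196. 165.  96.]
251 204 122.9 0.207 [193. 150.  79.]
252 204 123.3 0.205 [185. 137.  80.]
253 204 123.7 0.202 [172. 128.  91.]
249 205 122.8 0.212 [172. 142. 107.]
250 205 123.1 0.21 [176. 125.  88.]
257 206 126.5 0.197 [160. 122.  89.]
258 206 126.9 0.195 [166. 128.  90.]
257 207 127.1 0.198 [183. 143. 108.]
258 207 127.5 0.197 [186. 141. 100.]
259 207 127.9 0.195 [188. 144. 102.]
[-4.67168707 -1.5857827   5.46676113] [0.5172967  0.02884459 0.01563089] [ 8.45785841e-01  5.33522502e-01 -2.25236004e-04]
```

```bash
python3 -m jog '[[[-0.0031,-0.002,0,0,0,0.0235,1],[-0.0031,-0.002,0,0,0,0.0235,1],[-0.0031,-0.002,0,0,0,0.0235,1]]]'; python3 meas.py 123.5
```

```text
t: 13.42
position: [0.5157, 0.0278, 0.0156]
eef_rot: [[-0.555, 0.832, 0.001], [0.832, 0.555, 0.0], [-0.0, 0.001, -1.0]]
ft_force: [-1.4, 1.8, 6.7]
opening: 0.0277
grip_force: 25.0
red n 13 ang 123.76197558195534 r 0.22412597722462932 [123.4 123.8 123.3 123.6 124.  123.5 123.8 124.2 123.3 123.7 124.  123.9
 124.2] [0.217 0.215 0.222 0.22  0.218 0.226 0.224 0.222 0.231 0.229 0.227 0.233
 0.23 ]
253 201 121.8 0.199 [130. 100.  56.]
254 201 122.2 0.196 [102.  70.  38.]
252 202 122.1 0.202 [174. 146.  98.]
253 202 122.4 0.2 [164. 129.  68.]
254 202 122.8 0.198 [124.  94.  52.]
251 203 122.3 0.205 [195. 172. 133.]
252 203 122.7 0.203 [195. 158.  92.]
253 203 123.1 0.201 [178. 142.  72.]
254 203 123.4 0.199 [138. 109.  58.]
251 204 122.9 0.207 [208. 177. 118.]
252 204 123.3 0.205 [204. 165.  87.]
253 204 123.7 0.202 [186. 149.  78.]
254 204 124.1 0.2 [152. 121.  69.]
255 204 124.5 0.198 [116.  90.  52.]
250 205 123.1 0.21 [203. 178. 132.]
251 205 123.5 0.208 [208. 167. 102.]
252 205 123.9 0.206 [199. 158.  95.]
253 205 124.3 0.204 [191. 160. 108.]
254 205 124.7 0.202 [170. 145. 108.]
250 206 123.7 0.211 [188. 141. 108.]
251 206 124.1 0.209 [192. 147. 116.]
258 207 127.5 0.197 [143. 108.  76.]
259 207 127.9 0.195 [154. 116.  80.]
258 208 128.1 0.198 [183. 140. 102.]
[-1.73927846  1.21813244  6.22645173] [0.51572307 0.02777561 0.01562334] [8.31787175e-01 5.55094234e-01 6.97100693e-04]
```

```bash
python3 -m jog '[[[0,0,0,0,0,0,0],[0,0,0,0,0,0,0],[0,0,0.05,0,0,0,0],[0,0,0.15,0,0,0,0],[0,0,0.2,0,0,0,0]]]'; python3 - <<'E'
from h import *
im,d=shot('side','s10.png')
o=robot.get_obs();print(o['position'],o['ft_force'],o['opening'])
g=im.max(2);m=(g<45).astype('uint8')
n,_,st,c=cv2.connectedComponentsWithStats(m[120:230,280:400])
for s,cc in zip(st[1:],c[1:]):
    if s[4]>8: print(s,cc+[280,120],onz('side',[cc+[280,120]],.098)[0].round(4))
E
python3 meas.py 123.5|head -30
```

```text
t: 14.25
position: [0.516, 0.0278, 0.1377]
eef_rot: [[-0.556, 0.831, 0.002], [0.831, 0.556, -0.0], [-0.001, 0.002, -1.0]]
ft_force: [-0.4, -0.8, 0.6]
opening: 0.0472
grip_force: 0.0
[0.51714064 0.02791304 0.14022008] [3.38169317 0.41775571 4.4828816 ] 0.046714644708502964
[  23    0   97   29 1084] [340.50830258 132.47693727] [0.5192 0.205  0.098 ]
[114   1   6   3  12] [396.5        121.83333333] [0.6659 0.2424 0.098 ]
[74 18  6 26 93] [356.67741935 149.96774194] [0.5534 0.1418 0.098 ]
[74 61  6  2  9] [357.         181.66666667] [0.5443 0.0409 0.098 ]
[21 63  9  8 45] [304.37777778 186.44444444] [0.4271 0.0307 0.098 ]
[ 42  66  31  34 152] [337.375      203.11184211] [ 0.4966 -0.0186  0.098 ]
[33 75  8  7 11] [316.27272727 198.27272727] [ 0.4521 -0.0038  0.098 ]
red n 13 ang 123.75601372740618 r 0.22436349860376611 [123.4 123.8 123.3 123.6 124.  123.5 123.8 124.2 123.3 123.7 124.  123.9
 124.2] [0.217 0.215 0.222 0.22  0.218 0.226 0.224 0.222 0.231 0.229 0.227 0.233
 0.23 ]
253 201 121.8 0.199 [126.  96.  53.]
254 201 122.2 0.196 [100.  70.  37.]
252 202 122.1 0.202 [166. 139.  92.
[... 156 characters left out ...]
123.1 0.201 [172. 136.  69.]
254 203 123.4 0.199 [133. 104.  54.]
255 203 123.8 0.197 [98. 71. 41.]
251 204 122.9 0.207 [200. 171. 114.]
252 204 123.3 0.205 [194. 156.  81.]
253 204 123.7 0.202 [178. 141.  73.]
254 204 124.1 0.2 [147. 118.  67.]
255 204 124.5 0.198 [113.  86.  53.]
250 205 123.1 0.21 [198. 172. 129.]
251 205 123.5 0.208 [201. 162. 100.]
252 205 123.9 0.206 [193. 154.  94.]
253 205 124.3 0.204 [183. 152. 102.]
254 205 124.7 0.202 [164. 140. 105.]
250 206 123.7 0.211 [187. 144. 111.]
259 207 127.9 0.195 [148. 112.  78.]
258 208 128.1 0.198 [177. 136.  98.]
[-0.07911592  0.14044119  0.03452477] [0.51493719 0.02718101 0.13457551] [ 8.31770168e-01  5.55119601e-01 -7.85148512e-04]
```

```bash
python3 -m jog '[[[-0.03,0.001,0,0,0,0.17,-0.2],[-0.06,0.002,0,0,0,0.34,-0.2],[-0.09,0.003,0,0,0,0.51,-0.2],[-0.12,0.004,0,0,0,0.68,-0.2],[-0.1477,0.005,0,0,0,0.85,-0.2]]]'; python3 -m jog '[[[0,0,0,0,0,0.17,-0.2],[0,0,0,0,0,0.34,-0.2],[0,0,0,0,0,0.51,-0.2],[0,0,0,0,0,0.68,-0.2],[0,0,0,0,0,0.817,-0.2]]]';  python3 - <<'E'
from h import *
im,d=shot('side','s11.png')
o=robot.get_obs();print(o['position'],o['ft_force'],o['opening'],o['joint_positions'],o['eef_rot'][:,1])
u,v=np.meshgrid(np.arange(270,340),np.arange(140,215));uv=np.c_[u.ravel(),v.ravel()]
og,r=ray('side',uv);P=(og+r*d[v,u].reshape(-1,1)).reshape(75,70,3)
for i in range(0,60,2): print(140+i,''.join('%x'%min(15,max(0,int(x*100))) for x in P[i,:,2]))
E
```

```text
t: 15.12
position: [0.4255, 0.0306, 0.1343]
eef_rot: [[-0.996, 0.086, -0.002], [0.086, 0.996, 0.001], [0.002, 0.001, -1.0]]
ft_force: [-0.8, -0.6, 0.0]
opening: 0.0566
grip_force: 0.0
t: 15.75
position: [0.4261, 0.0306, 0.1344]
eef_rot: [[-0.718, -0.696, -0.001], [-0.696, 0.718, 0.001], [0.0, 0.002, -1.0]]
ft_force: [0.1, 0.1, -0.3]
opening: 0.0562
grip_force: 0.0
[0.42610944 0.03058482 0.13438426] [-0.25967661  0.25636213  0.15859179] 0.05672863374509668 [ 54.27156893  20.31877145 -71.68955271 120.69546833  23.61147861
  55.11476816 104.12809287] [-0.70062052  0.71353247  0.00151612]
140 0000000000000000ffffffffffffffffffffffffffffffffffffffffffffffffffffff
142 7000000000000000ffffffffff000fffffffffffffffffffffffffffffffffffffffff
144 7776600000000000ffffffffff0000ffffffffffffffffffffffffffffffffffffffff
146 7777666600000000ffffffffff0000ffffffffffffffffffffffffffffffffffffffff
148 66666666655500000fffffffff0000ffffffffffffffffffffffffffffffffffffffff
150 6665f665655555540fffffffff0000000ffffffffffffffffffffffffffffffffffff0
152 55555555555555f4ffffffffff000000000fffffffffffffffffff
[... 1041 characters left out ...]
4488888777677777662212222
182 0000002122222222222222222222222222222222229988888875666666666655522222
184 000000222222222222222222222222aaaaabaa999999888344455565666655555552f2
186 0000002222222222222f222222221aaaaaaaaaa9992222223444455555555555555552
188 00000022222212222222222222222aaaaaaaaaa2222222222333444555555555655555
190 0000002222122222222222222222229aaa9aa922222222222123334445555555555556
192 0000002222222222212222222222222221922222222221222222233344555556565655
194 0000002222222221222222222212212222222122222222222222222333445555655555
196 0000002222222222222222222222222112212222212222222222122223334455555555
198 0000002221222222222222222222222222222222222222222222222222233444455555
```

```bash
python3 -m jog '[[[0.001,-0.001,-0.04,0,0,0,-0.2],[0.001,-0.001,-0.08,0,0,0,-0.2],[0.001,-0.001,-0.112,0,0,0,-0.2],[0.001,-0.001,-0.112,0,0,0,1],[0.001,-0.001,-0.112,0,0,0,1]]]' 20; python3 -m jog '[[[0,0,0,0,0,0,1],[0,0,0,0,0,0,1],[0,0,0,0,0,0,1]]]' 20; python3 - <<'E'
from h import *
o=robot.get_obs();print(o['position'],o['joint_positions'])
E
for a in "223.7 -8 5" "183.7 -5 5" "158.7 -3 5"; do python3 arc.py .0747 $a;done
```

```text
t: 16.42
position: [0.4273, 0.0302, 0.0683]
eef_rot: [[-0.723, -0.691, -0.0], [-0.691, 0.723, 0.0], [-0.0, 0.0, -1.0]]
ft_force: [0.2, -0.4, 0.6]
opening: 0.04
grip_force: 0.0
t: 16.8
position: [0.4275, 0.0296, 0.0683]
eef_rot: [[-0.723, -0.691, 0.001], [-0.691, 0.723, -0.0], [-0.0, -0.001, -1.0]]
ft_force: [-0.5, -1.4, 5.4]
opening: 0.021
grip_force: 20.0
[0.427528   0.02962114 0.06831806] [ 45.8249935   26.557115   -63.43568512 123.87150278  32.41272839
  48.34086762  95.88458782]
[-0.0111  0.0134 -0.1333]
[-0.0202  0.0281 -0.2667]
[-0.0272  0.044  -0.4   ]
[-0.0319  0.0608 -0.5333]
[-0.0342  0.078  -0.6667]
[-0.0002  0.0109 -0.0833]
[ 0.0005  0.0217 -0.1667]
[ 0.0022  0.0324 -0.25  ]
[ 0.0047  0.043  -0.3333]
[ 0.0082  0.0533 -0.4167]
[ 0.0025  0.006  -0.05  ]
[ 0.0054  0.0119 -0.1   ]
[ 0.0085  0.0176 -0.15  ]
[ 0.0119  0.0231 -0.2   ]
[ 0.0157  0.0285 -0.25  ]
```

```bash
cat > f.py <<'E'
import sys;from h import *
p=np.radians(float(sys.argv[1]));F=[]
o=robot.get_obs();f=o['ft_force'];print('rad %.1f tan(cw resist) %.1f z %.1f'%(f[:2]@[np.cos(p),np.sin(p)],f[:2]@[-np.sin(p),np.cos(p)],f[2]),o['position'],o['opening'])
c=np.array([.4811,.0823]);q=o['position'][:2]-c;print('R,phi',np.hypot(*q),np.degrees(np.arctan2(q[1],q[0]))%360)
E
python3 -m jog '[[[-0.0111,0.0134,0,0,0,-0.1333,1],[-0.0202,0.0281,0,0,0,-0.2667,1],[-0.0272,0.044,0,0,0,-0.4,1],[-0.0319,0.0608,0,0,0,-0.5333,1],[-0.0342,0.078,0,0,0,-0.6667,1]]]'; python3 f.py 183.7
```

```text
t: 17.42
position: [0.4078, 0.0767, 0.0684]
eef_rot: [[-0.998, -0.06, 0.002], [-0.06, 0.998, -0.0], [-0.002, -0.0, -1.0]]
ft_force: [9.6, -3.7, -3.8]
opening: 0.0208
grip_force: 20.0
rad -9.3 tan(cw resist) 4.3 z -3.8 [0.40775385 0.07670077 0.06844011] 0.020821757346769675
R,phi 0.07355955712088305 184.36548287233663
```

```bash
python3 -m jog '[[[0.0025,0.0109,0,0,0,-0.0833,1],[0.0035,0.0217,0,0,0,-0.1667,1]]]'; python3 f.py 173.7;python3 -m jog '[[[0.0017,0.0107,0,0,0,-0.0833,1],[0.0045,0.0213,0,0,0,-0.1667,1]]]'; python3 f.py 163.7
```

```text
t: 17.68
position: [0.4089, 0.0896, 0.0682]
eef_rot: [[-0.994, 0.112, 0.0], [0.112, 0.994, -0.001], [-0.0, -0.001, -1.0]]
ft_force: [-0.6, -3.3, 5.6]
opening: 0.0208
grip_force: 20.0
rad 0.2 tan(cw resist) 3.3 z 5.6 [0.40893443 0.08957442 0.06822336] 0.020750127119239473
R,phi 0.07253128335466662 174.24392834497553
t: 17.92
position: [0.4117, 0.1023, 0.0682]
eef_rot: [[-0.959, 0.283, 0.0], [0.283, 0.959, -0.001], [-0.001, -0.001, -1.0]]
ft_force: [0.2, -3.9, 4.4]
opening: 0.0207
grip_force: 20.0
rad -1.3 tan(cw resist) 3.7 z 4.4 [0.41172134 0.10226977 0.0682392 ] 0.020685830971314493
R,phi 0.0721955000123264 163.94220813625526
```

```bash
python3 arc.py .0747 163.7 -3 5; python3 -m jog '[[[0.0021,0.0061,0,0,0,-0.05,1],[0.0045,0.0121,0,0,0,-0.1,1]]]'; python3 f.py 157.7;python3 -m jog '[[[0.0026,0.006,0,0,0,-0.05,1],[0.0055,0.0118,0,0,0,-0.1,1]]]'; python3 f.py 151.7
```

```text
[ 0.002   0.0062 -0.05  ]
[ 0.0043  0.0123 -0.1   ]
[ 0.0069  0.0183 -0.15  ]
[ 0.0099  0.0241 -0.2   ]
[ 0.0131  0.0297 -0.25  ]
t: 18.18
position: [0.4145, 0.1095, 0.0682]
eef_rot: [[-0.925, 0.381, 0.0], [0.381, 0.925, -0.001], [-0.001, -0.001, -1.0]]
ft_force: [0.1, -4.2, 4.4]
opening: 0.0205
grip_force: 20.0
rad -1.6 tan(cw resist) 3.9 z 4.4 [0.41445239 0.10948351 0.06824234] 0.02053566422376002
R,phi 0.07197810069340203 157.81096337949043
t: 18.42
position: [0.4178, 0.1164, 0.0682]
eef_rot: [[-0.88, 0.475, 0.0], [0.475, 0.88, -0.001], [-0.001, -0.001, -1.0]]
ft_force: [1.3, -4.6, 3.7]
opening: 0.0206
grip_force: 20.0
rad -3.3 tan(cw resist) 3.5 z 3.7 [0.41784269 0.11639427 0.06822116] 0.020649359347557444
R,phi 0.07186032691342974 151.67632887529788
```

Tangential force is steady at about 3.6 N. I need to check that the fence isn't creeping.

```bash
python3 meas.py 123.5; python3 - <<'E'
from h import *
im,d=shot('side','s12.png')
u,v=np.meshgrid(np.arange(290,380),np.arange(150,225));uv=np.c_[u.ravel(),v.ravel()]
og,r=ray('side',uv);P=(og+r*d[v,u].reshape(-1,1))
# fence top between pivot and hub
k=(abs(P[:,2]-.059)<.006)
q=P[k,:2]-[.5666,-.047];rr=np.hypot(*q.T);a=np.degrees(np.arctan2(q[:,1],q[:,0]))
for lo in np.arange(.02,.14,.02):
    s=(rr>lo)&(rr<lo+.02)&(a>80)&(a<140);print(lo,s.sum(),np.percentile(a[s],[3,50,97]).round(1) if s.sum() else '')
E
```

```text
0.02 70 [ 98.  120.2 139.2]
0.04 83 [110.6 126.1 139.4]
0.06 90 [115.  126.4 136.7]
0.08 88 [116.9 126.3 133.8]
0.1 83 [118.2 125.2 131.5]
0.12000000000000001 88 [118.1 124.8 130.6]Traceback (most recent call last):
  File "meas.py", line 10, in <module>
    v,u=np.where(red);a,r=ang(np.c_[u,v],.024);k=(r>.195)&(r<.245);w=(R-G)[v,u]*k
                          ~~~^^^^^^^^^^^^^^^^^
  File "meas.py", line 5, in ang
    P=onz('top',uv,z)[:,:2]-piv;return np.degrees(np.arctan2(P[:,1],P[:,0])),np.hypot(*P.T)
      ~~~^^^^^^^^^^^^
  File "h.py", line 9, in onz
    o,r=ray(n,uv);return o+r*((z-o[2])/r[:,2])[:,None]
        ~~~^^^^^^
  File "h.py", line 6, in ray
    K,d,T=cam(n);u=cv2.undistortPoints(np.array(uv,float).reshape(-1,1,2),K,d).reshape(-1,2)
                   ~~~~~~~~~~~~~~~~~~~^^^^^^^^^^^^^^^^^^^^^^^^^^^^^^^^^^^^^^^^
cv2.error: OpenCV(4.12.0) /io/opencv/modules/calib3d/src/undistort.dispatch.cpp:347: error: (-215:Assertion failed) CV_IS_MAT(_src) && CV_IS_MAT(_dst) && (_src->rows == 1 || _src->cols == 1) && (_dst->rows == 1 || _dst->cols == 1) && _src->cols + _src->rows - 1 == _dst->rows + _dst->cols - 1 && (CV_MAT_TYPE(_src->type) == CV_32FC2 || CV_MAT_TYPE(_src->type) == CV_64FC2) && (CV_MAT_TYPE(_dst->type) == CV_32FC2 || CV_MAT_TYPE(_dst->type) == CV_64FC2) in function 'cvUndistortPointsInternal'
```

```bash
cat > edge.py <<'E'
import cv2,numpy as np,sys
from h import onz
# right (far) upper edge of fence in side picture: strongest dark->light gradient, sub-pixel
def edge(f):
    im=cv2.imread('pics/'+f).astype(float);g=cv2.GaussianBlur(im[:,:,2],(0,0),1);out=[]
    for v in range(180,206,3):
        # predicted far-edge column from model: centre line 123.6 deg, +14 mm, z .059
        s=np.linspace(.02,.15,80);a=np.radians(123.6);n=np.array([np.sin(a),-np.cos(a)])
        P=np.c_[.5666+s*np.cos(a)+.014*n[0],-.047+s*np.sin(a)+.014*n[1],np.full(80,.059)]
        from h import proj
        q=proj('side',P);u0=np.interp(-v,-q[::-1,1][::-1] if q[0,1]>q[-1,1] else -q[:,1][::-1],q[:,0] if q[0,1]>q[-1,1] else q[::-1,0])
        c=np.arange(int(u0)-5,int(u0)+7);d=np.gradient(g[v])[c];w=np.clip(d,0,None);out.append((w*c).sum()/max(w.sum(),1)-u0)
    return np.round(out,2)
for f in sys.argv[1:]: print(f,edge(f))
E
python3 edge.py s9.png s10.png s11.png s12.png
```

```text
s9.png [ 2.53 -1.36 -1.5   1.02  3.95  3.21  1.14 -0.02  0.01]
s10.png [-0.73 -1.43  0.18 -0.27 -0.78 -0.55 -0.56 -0.27 -0.27]
s11.png [-0.94 -1.42  1.56 -1.   -0.82 -0.6  -0.61 -0.25  0.52]
s12.png [-1.2  -2.75  2.03 -0.85 -0.83 -0.63 -0.67 -0.69 -0.84]
```

```bash
python3 f.py 151.7; python3 arc.py .0747 151.7 -3 5; python3 -m jog '[[[0.0031,0.0056,0,0,0,-0.05,1],[0.0064,0.0110,0,0,0,-0.1,1]]]'; python3 f.py 145.7
```

```text
rad -4.2 tan(cw resist) 1.2 z 4.9 [0.41798082 0.11670131 0.06824197] 0.02070010053740403
R,phi 0.07188519351729421 151.40866667680527
[ 0.0032  0.0057 -0.05  ]
[ 0.0068  0.0111 -0.1   ]
[ 0.0106  0.0164 -0.15  ]
[ 0.0147  0.0215 -0.2   ]
[ 0.019   0.0264 -0.25  ]
t: 18.92
position: [0.4218, 0.1229, 0.0682]
eef_rot: [[-0.826, 0.564, 0.001], [0.564, 0.826, -0.001], [-0.001, -0.0, -1.0]]
ft_force: [4.0, -7.1, 5.3]
opening: 0.0206
grip_force: 20.0
rad -7.3 tan(cw resist) 3.6 z 5.3 [0.42182498 0.12285803 0.06818036] 0.020635400586625594
R,phi 0.0718225699743425 145.61870637322366
```

```bash
python3 arc.py .0747 145.7 -3 4; python3 -m jog '[[[0.0036,0.0053,0,0,0,-0.05,1],[0.0073,0.0103,0,0,0,-0.1,1]]]'; python3 f.py 139.7; python3 arc.py .0747 139.7 -3 4
```

```text
[ 0.0038  0.0053 -0.05  ]
[ 0.0079  0.0104 -0.1   ]
[ 0.0122  0.0152 -0.15  ]
[ 0.0168  0.0199 -0.2   ]
t: 19.18
position: [0.4264, 0.1287, 0.0681]
eef_rot: [[-0.762, 0.647, 0.001], [0.647, 0.762, -0.001], [-0.001, -0.0, -1.0]]
ft_force: [4.9, -9.2, 2.8]
opening: 0.0206
grip_force: 20.0
rad -9.7 tan(cw resist) 3.8 z 2.8 [0.42635507 0.12868389 0.06814822] 0.020647406512759578
R,phi 0.07175285699369909 139.72629756190472
[ 0.0043  0.0049 -0.05  ]
[ 0.0089  0.0095 -0.1   ]
[ 0.0138  0.0139 -0.15  ]
[ 0.0188  0.018  -0.2   ]
```

```bash
python3 -m jog '[[[0.0067,0.0028,0,0,0,-0.05,1],[0.0113,0.0073,0,0,0,-0.1,1]]]'; sed -i 's/.4811,.0823/.4833,.0777/' f.py; python3 f.py 133.7; python3 arc.py .0747 132.1 -3 4; python3 arc.py .0747 126.1 -3 4;  python3 arc.py .0747 120.1 -3 4
```

```text
t: 19.42
position: [0.4317, 0.1339, 0.0679]
eef_rot: [[-0.691, 0.723, -0.002], [0.723, 0.691, -0.0], [0.001, -0.001, -1.0]]
ft_force: [-4.7, -3.7, 8.9]
opening: 0.0205
grip_force: 20.0
rad 0.6 tan(cw resist) 6.0 z 8.9 [0.43174337 0.13394488 0.06791174] 0.020507988485936064
R,phi 0.07629923157318189 132.50979126256516
[ 0.0049  0.0042 -0.05  ]
[ 0.0101  0.0082 -0.1   ]
[ 0.0155  0.0119 -0.15  ]
[ 0.021   0.0153 -0.2   ]
[ 0.0054  0.0037 -0.05  ]
[ 0.0109  0.0071 -0.1   ]
[ 0.0166  0.0102 -0.15  ]
[ 0.0225  0.0131 -0.2   ]
[ 0.0057  0.0031 -0.05  ]
[ 0.0116  0.0059 -0.1   ]
[ 0.0176  0.0084 -0.15  ]
[ 0.0238  0.0106 -0.2   ]
```

```bash
python3 -m jog '[[[0.0049,0.0042,0,0,0,-0.05,1],[0.0101,0.0082,0,0,0,-0.1,1]]]'; python3 f.py 127
```

```text
t: 19.68
position: [0.4375, 0.1387, 0.0678]
eef_rot: [[-0.612, 0.791, -0.002], [0.791, 0.612, -0.001], [0.001, -0.002, -1.0]]
ft_force: [-6.2, -3.5, 8.3]
opening: 0.0206
grip_force: 20.0
rad 1.0 tan(cw resist) 7.1 z 8.3 [0.43746355 0.13874401 0.06780843] 0.020565714768269995
R,phi 0.07633709408215693 126.90198586807381
```

```bash
python3 -m jog '[[[0.0054,0.0037,0,0,0,-0.05,1]]]'; python3 f.py 124;python3 -m jog '[[[0.0054,0.0034,0,0,0,-0.05,1]]]'; python3 f.py 121
```

```text
t: 19.8
position: [0.4405, 0.1409, 0.0677]
eef_rot: [[-0.57, 0.822, -0.003], [0.822, 0.57, -0.001], [0.001, -0.003, -1.0]]
ft_force: [-7.1, -3.0, 8.1]
opening: 0.0205
grip_force: 20.0
rad 1.5 tan(cw resist) 7.6 z 8.1 [0.44051006 0.14091394 0.06772771] 0.020477708431777004
R,phi 0.07633467005118064 124.09433618931092
t: 19.92
position: [0.4435, 0.1429, 0.0677]
eef_rot: [[-0.526, 0.851, -0.003], [0.851, 0.526, -0.001], [0.001, -0.003, -1.0]]
ft_force: [-8.9, -3.2, 8.8]
opening: 0.0205
grip_force: 20.0
rad 1.8 tan(cw resist) 9.3 z 8.8 [0.44353883 0.14288301 0.067651  ] 0.020471785781694826
R,phi 0.07635296212756455 121.38289008856421
```

```bash
python3 -m jog '[[[0.0057,0.0028,0,0,0,-0.05,1]]]'; python3 f.py 118.4;python3 -m jog '[[[0.0029,0.0013,0,0,0,-0.025,1]]]'; python3 f.py 116.9
```

```text
t: 20.05
position: [0.4467, 0.1446, 0.0676]
eef_rot: [[-0.481, 0.877, -0.003], [0.877, 0.481, -0.001], [0.001, -0.003, -1.0]]
ft_force: [-10.1, -2.0, 8.4]
opening: 0.0209
grip_force: 20.0
rad 3.0 tan(cw resist) 9.8 z 8.4 [0.44668439 0.14464518 0.06756365] 0.02093863715771622
R,phi 0.07630439610435177 118.67641701888515
t: 20.18
position: [0.4483, 0.1455, 0.0675]
eef_rot: [[-0.458, 0.889, -0.004], [0.889, 0.458, -0.001], [0.001, -0.004, -1.0]]
ft_force: [-10.0, -3.0, 9.5]
opening: 0.0208
grip_force: 20.0
rad 1.8 tan(cw resist) 10.3 z 9.5 [0.44827564 0.14552883 0.06752178] 0.02083511027762638
R,phi 0.07633777738339376 117.31019424380278
```

```bash
python3 -m jog '[[[0,0,0,0,0,0,-0.2],[0,0,0,0,0,0,-0.2],[0,0,0.05,0,0,0,-0.2],[0,0,0.12,0,0,0,-0.2],[0,0,0.2,0,0,0,-0.2]]]'; python3 -m jog '[[[0.02,-0.09,0.02,0,0,0,-0.2],[0.04,-0.18,0.04,0,0,0,-0.2],[0.06,-0.27,0.06,0,0,0,-0.2],[0.06,-0.36,0.06,0,0,0,-0.2],[0.06,-0.45,0.06,0,0,0,-0.2]]]'; python3 -m jog '[[[0,-0.09,0,0,0,0,-0.2],[0,-0.09,0,0,0,0,-0.2]]]'; python3 meas.py 123.5; python3 - <<'E'
from h import *
im,d=shot('side','s13.png');t=shot('top','t13.png')[0]
a=cv2.resize(t[140:240,215:335,::-1],None,fx=6,fy=6,interpolation=cv2.INTER_CUBIC)
cv2.imwrite('pics/v6.png',a)
E
python3 edge.py s10.png s13.png
```

```text
t: 20.8
position: [0.4497, 0.1457, 0.189]
eef_rot: [[-0.459, 0.889, -0.001], [0.889, 0.459, 0.0], [0.001, -0.001, -1.0]]
ft_force: [-0.0, -0.5, 0.6]
opening: 0.056
grip_force: 0.0
t: 21.42
position: [0.4861, -0.1261, 0.2242]
eef_rot: [[-0.458, 0.889, 0.0], [0.889, 0.458, -0.0], [-0.0, 0.0, -1.0]]
ft_force: [1.0, -0.1, -0.1]
opening: 0.0565
grip_force: 0.0
t: 21.68
position: [0.4855, -0.1823, 0.2235]
eef_rot: [[-0.453, 0.891, -0.001], [0.891, 0.453, -0.0], [0.0, -0.001, -1.0]]
ft_force: [0.1, 0.5, -1.0]
opening: 0.0569
grip_force: 0.0
red n 12 ang 123.79069546310821 r 0.22418371663982312 [123.4 123.8 123.6 124.  123.5 123.8 124.2 123.3 123.7 124.  123.9 124.2] [0.217 0.215 0.22  0.218 0.226 0.224 0.222 0.231 0.229 0.227 0.233 0.23 ]
252 201 121.5 0.201 [154. 130.  92.]
253 201 121.8 0.199 [135. 106.  60.]
254 201 122.2 0.196 [106.  75.  43.]
251 202 121.7 0.204 [180. 158. 121.]
252 202 122.1 0.202 [184. 150.  86.]
253 202 122.4 0.2 [167. 133.  69.]
254 202 122.8 0.198 [124.  93.  52.]
251 203 122.3 0.205 [208. 175. 115.]
252 203 122.7 0.203 [200. 161.  81.]
253 203 123.1 0.201 [173. 1
[... 241 characters left out ...]
24.1 0.2 [141. 116.  68.]
255 204 124.5 0.198 [118.  92.  58.]
250 205 123.1 0.21 [201. 168. 114.]
251 205 123.5 0.208 [202. 158.  89.]
252 205 123.9 0.206 [188. 142.  86.]
253 205 124.3 0.204 [172. 140. 100.]
250 206 123.7 0.211 [178. 130.  99.]
257 207 127.1 0.198 [168. 132. 100.]
258 207 127.5 0.197 [164. 124.  88.]
259 207 127.9 0.195 [178. 137.  96.]
258 208 128.1 0.198 [192. 148. 108.]
[ 0.24956407 -0.05251164 -0.45179307] [ 0.48640732 -0.17722904  0.22405988] [8.88217419e-01 4.59423327e-01 1.56199466e-04]
s10.png [-0.73 -1.43  0.18 -0.27 -0.78 -0.55 -0.56 -0.27 -0.27]
s13.png [-3.3427e+02  4.7600e+00  1.6000e-01 -1.3900e+00  4.2100e+00 -3.3000e-01
 -1.4800e+00  3.2800e+00  3.2900e+00]
```

View pics/v6.png

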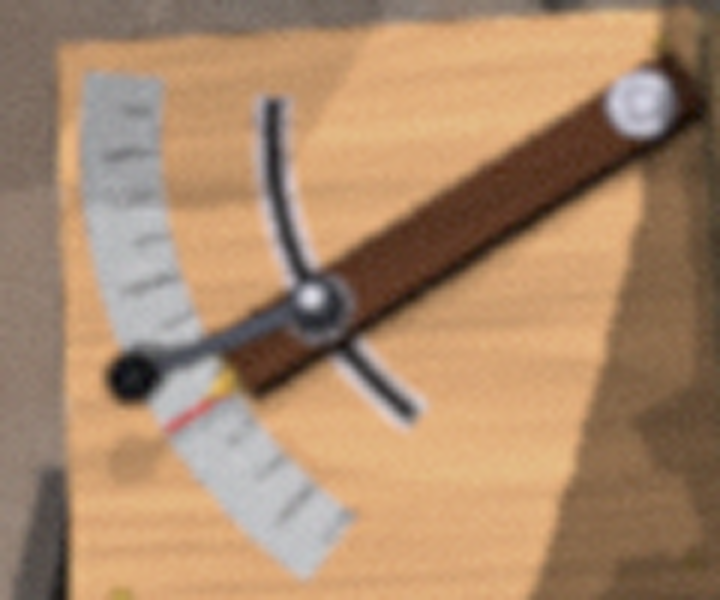

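The pointer sits close to the red line, at about (225,383) against a line ending at (212,405), perhaps slightly short of it. I'll measure the gap more precisely from a polar profile.

```bash
cat > pol.py <<'E'
from h import *
t=np.mean([shot('top')[0].astype(float) for _ in range(10)],0).astype(np.float32)
np.save('pics/avg.npy',t)
A=np.radians(np.arange(117,131,.5))
print('ang   ',*['%5.1f'%x for x in np.degrees(A)])
for r in (.198,.202,.206,.21,.214,.218,.222,.226,.23):
    z=.026 if r<.217 else .024
    P=np.c_[.5666+r*np.cos(A),-.047+r*np.sin(A),np.full(len(A),z)]
    q=proj('top',P).astype(np.float32);s=cv2.remap(t,q[:,:1],q[:,1:],cv2.INTER_LINEAR)[:,0]
    y=s[:,1]-s[:,2] if r<.217 else s[:,0]-s[:,1]   # brass: G-B, red: R-G
    b=np.percentile(y,30);w=np.clip(y-b-(y.max()-b)*.4,0,None)
    print('%.3f c=%.2f'%(r,np.degrees((w*A).sum()/w.sum())),*['%3.0f'%x for x in y])
E
python3 pol.py
```

```text
ang    117.0 117.5 118.0 118.5 119.0 119.5 120.0 120.5 121.0 121.5 122.0 122.5 123.0 123.5 124.0 124.5 125.0 125.5 126.0 126.5 127.0 127.5 128.0 128.5 129.0 129.5 130.0 130.5
0.198 c=126.48  19   3  -6  -9  -5   1  12  20  26  37  43  44  43  39  35  32  26  23  23  26  31  35  39  40  42  43  44  46
0.202 c=122.87   3  -2  -9  -7  -4   3   8  14  21  38  61  70  72  64  50  33  19  11   9  11  12  14  15  15  15  14  14  13
0.206 c=123.06  -4  -7  -8  -7  -4  -2  -1  -0   4  16  39  64  77  68  46  19   4  -2  -2  -1  -1  -2  -2  -2  -2  -2  -3  -2
0.210 c=123.15  -5  -8  -8  -7  -3  -2  -2  -2  -2   1  13  32  50  45  24   5  -3  -3  -3  -3  -3  -3  -2  -2  -2  -2  -3  -3
0.214 c=123.30  -5  -7  -8  -6  -4  -2  -2  -2  -2  -2   1   8  18  20   9   1  -3  -2  -2  -2  -2  -2  -3  -2  -2  -3  -3  -3
0.218 c=123.78  -0  -1  -1  -2  -1  -0  -1  -1  -1  -2   2  11  38  65  73  40  12   0  -1  -1  -1  -1  -1  -0  -1  -1  -0  -0
0.222 c=123.77  -1  -1  -1  -1  -1  -1  -1  -1  -1  -2  -0  10  35  62  63  37   9  -1  -2  -2  -1  -1  -1  -1   0  -0   0  -0
0.226 c=123.80   0  -1  -1  -1  -1  -1  -1  -1  -1  -2  -1   7  33  65  65  39   8  -0  -2  -1  -0  -1  -1  -1  -1  -1  -1  -1
0.230 c=123.76   1   2   1  -1  -1  -1  -1  -0  -1  -2  -0  11  35  70  67  37   6  -1  -2  -2  -1  -1  -0  -1  -1  -2  -1  -2
```

The pointer tip reads 123.3° against the red line at 123.8°, about 0.5° off (under 2 mm). The last pull while the lever was moving was about 10 N. The robot is clear of everything, so I'm handing in.

```bash
python3 -c "
from plant import robot
print(robot.close_job())"
```

```text
the job is handed in; nothing more can be done
None
```

The job is handed in: I turned the lever back to its stop, swung the fence to about 0.5° short of the red mark (under 2 mm at the pointer), and tightened the lever to a measured pull of about 10 N, possibly nearer 8 N because the sensor read high while the lever was slack; the plane and offcut were not touched.

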